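# Square up the swing fence of a sample-cutting guide with a set square

## Task

The swing fence of the sample-cutting guide stands off square. Take the set square by its blue grip and press it gently into the corner of the two fences, flat along the green facing of the back fence, until the square (not the gripper) has pushed the swing fence round to a right angle and sits without a gap on both faces; keep it pressed lightly against both for two seconds. Then draw it out without shifting the fence again, lay it back flat in its felt-lined tray the way it lay before and let go, leaving the other things on the bench where they are.

Things in the scene. Friction and masses are not known exactly. Their poses are not given: they have to be found in the camera images.
- guide: Sample-cutting guide, fixed to the worktop: white plastic board 200 mm (its x) by 240 mm (its y), top 18 mm above the worktop. Origin under its middle at worktop height, z up. Its x points from the front edge to the back fence, its y along the back fence towards the end with the swing fence.
- back_fence: Back fence: fixed aluminium rail along the far edge of the board, 20 mm tall, with a green plastic facing bar before it, 18 mm tall, parallel to it and clamped by two slotted tabs. The facing's front is the face to press on, with less than 20 N; it stands 10 to 20 mm before the rail, set differently each time. Origin on the rail's front (facing's front: x = -10 to -20 mm), on the board's top; axes as the guide's.
- swing_fence (a joint): Angle of the swing fence (rad): 0 when square to the back fence, positive when its free end leans in over the corner (towards the guide's -y), as at the start; range -0.35 to +0.45. Vertical pivot 32 mm before the rail, under a black knob (38 mm above the board). The pivot is stiff (about 0.3 N m to turn, 3 N at 100 mm) and stays where it is left.
- swing_bar: The swing fence: aluminium bar 14 mm thick, 20 mm tall, 160 mm long, turning with joint swing_fence. Origin on its working face, on the board's top, 94 mm from the pivot towards the free end; when square its axes are the guide's, it runs along x (pivot at x +94 mm, y +7 mm, free end at x -54 mm) and the working face is its plane y = 0 (when square also the back fence's), looking to -y. Press it with less than 20 N.
- set_square: Loose flat steel set square, 0.2 to 0.4 kg, 10 mm thick, L-shaped with a diagonal brace, and an upright blue grip, 16 mm thick (x), 44 mm long (y), from 10 to 46 mm above the underside. Origin on the underside under the middle of the grip; z up. In the corner its axes are parallel to the guide's: long leg (130 mm, along y) on the back fence, short leg (110 mm, along x) on the swing fence.
- square_corner (a point): Outer right-angled corner of the set square, on its underside, at x +40, y +42 mm in the set square's frame, axes the same. The long leg's outer edge is the plane x = +40 mm from y = +42 to -88 mm; the short leg's outer edge is the plane y = +42 mm from x = +40 to -70 mm (set square's frame). Both legs are 24 mm wide. A hard push on one fence can, by friction, keep the other edge off its fence.
- square_tray: Fixed low grey tray, 166 mm (its x) by 186 mm (its y), rim 16 mm high and 5 mm thick, with a blue felt floor 7 mm above the worktop, in which the set square lies at the start. Origin under its middle at worktop height. The set square fits in it with its axes along the tray's, its origin at x +15, y +23 mm in the tray's frame (about 20 mm of play each way).
- bean_bundle: Bystander: bundle of green beans, 72x120x26 mm, front left. Origin under its middle.
- powder_cup: Bystander: cup with a red screw lid, 62 mm wide, 73 mm tall, left. Origin under its middle.
- timer: Bystander: white bench timer with three keys, 66x66x19 mm, back right. Origin under its middle.
- yellow_apple: Bystander: red and yellow apple, 73 mm wide, 74 mm tall, left of the guide. Origin under its middle.
- red_marker: Bystander: felt marker with a red cap, 14x122x14 mm, behind the guide. Origin under its middle.

How it is judged:
On the way, in this order (a step that is already met when the one before it is completed fails the run):
1. the set square is lifted out of its tray (height (world z) of set_square above 0.035 m), for 0.1 s.
2. the set square lies flush along both fences, pressed lightly against both, with the swing fence at a right angle (contact force between set_square and back_fence above 1.5 N and contact force between set_square and swing_bar above 1.5 N and angle between the x axis of set_square and the x axis of back_fence, either way round below 0.015 rad and angle between the y axis of set_square and the y axis of swing_bar, either way round below 0.015 rad and angle between the z axis of set_square and the z axis of back_fence, either way round below 0.035 rad and value of joint swing_fence between -0.015 and 0.015 rad), for 1.5 s.
At the end, for the whole second after the job is handed in: The swing fence stands within 0.015 rad (0.9 degrees) of a right angle, and the set square lies flat and at rest on the felt inside the rim of its tray, the same way round as it came, released (value of joint swing_fence between -0.015 and 0.015 rad and x of set_square in the frame of square_tray between -0.008 and 0.038 m and y of set_square in the frame of square_tray between 0 and 0.046 m and height (world z) of set_square below 0.01 m and angle between set_square's own z axis and vertical below 0.03 rad and linear speed of set_square below 0.01 m/s and contact force between set_square and the fingers below 0.5 N); the robot touches nothing.
It fails at once if a fence is pressed with more than 20 N by the set square (contact force between set_square and back_fence above 20 N or contact force between set_square and swing_bar above 20 N).
It fails at once if the gripper itself pushes on the swing fence (contact force between the fingers and swing_bar above 3 N).
It fails at once if another thing on the bench is moved by more than 20 mm (distance of any of bean_bundle, powder_cup, timer, yellow_apple, red_marker from where it was at the start of the episode above 0.02 m).
It also fails if it takes over 64 s, if anything falls off the work surface, if the arm or the gripper's body presses on something with over 40 N, if the wrist force passes 120 N, or if a joint passes its speed limit or range.

## Robot

A 7-joint arm with a two-finger parallel gripper is mounted at the origin on a cart in front of the work surface, level with it; the furniture and walls round the work are solid. World frame = base frame: x ahead of the robot, y to its left, z up, the work surface at z = 0. Lengths are in m, angles in rad, forces in N, time in s.
With the tool pointing down it reaches from about 0.425 to 0.925 m from the base axis. Payload 6.8 kg.
Tool frame: the origin (TCP) lies on the centre line of the jaws, within the pads' length; the fingertips stand bot.tip_reach ahead of it and the grasp point (between the pads) lies 3 mm ahead of it (bot.tip_reach is the distance from the TCP to the fingertips, in m); z points along the fingers, y is the line along which they close (so a half turn about z gives the same grasp; the last joint's range is limited). The gripper opens to 85 mm and grips with 20 to 120 N. Pads are 22 mm wide; open, the fingers measure 114 mm over their backs; the gripper's body (76 mm by 85 mm) begins 54 mm behind the grasp point. The pads swing forward as they close: fully open they stand 13 mm farther back than shut.
Start: joints at [1.059, 0.477, 0.022, 1.555, -0.011, 1.109, -0.083], TCP at [0.265, -0.621, 0.253] pointing down, gripper open.
Joint ranges: [-2.96, 2.96], [-0.34, 2.1], [-1.41, 1.46], [0.24, 2.44], [-1.37, 4.51], [0.17, 1.92], [-2.96, 2.96]. Speed limits (rad/s): [2.39, 2.39, 3.14, 3.14, 3.14, 3.14, 3.14].

## Interface

Orientations are given as a unit quaternion [w, x, y, z].
In Python, from station import bot gives the robot as it stands.
- The arm moves only by the tool jog_arm, never from a script. Its argument "deltas" is a list of rows, each a list of 7 numbers: the shift along the world's x, y, z in m, then the turn, a rotation vector about the world's x, y, z in rad, then the opening, from 0 (shut) to 1 (fully open). In form: [[x, y, z, rx, ry, rz, grip], ...]. A call has 1 to 10 rows; each row shifts and turns the commanded pose from where the row before left it; what a row does not reach is not made up. A row lasts 1/10 s, in which the tool goes at most 50 mm and 8.59 degrees, less where a joint would pass 70% of its speed; a pose out of reach is approached as far as the arm can. A call with a gripper value outside its range is refused whole. The fingers move at their own pace and stop on an object; "newtons" is the grip in N (left out, the last holds). Time passes only in rows, so rows that do not move let the fingers close. It gives the time, the measured TCP pose, the force, the opening and the grip force at its end, in the units of the state.
- bot.get_obs(): the state, without advancing time (a new reading comes with each control period).
- bot.read_camera(name): name is "scene" or "top" or "wrist"; returns a dict with "img" (400x640x3 uint8, red, green, blue), "K" (3x3 intrinsics, pixels), "eye" and "attitude" of the camera in the world. Camera axes: x right, y down, z forward; pixel columns grow to the right and rows downward; lengths in m; the calibration is good to about 2 mm. A picture is of the moment at which its call begins. There is no depth.
- bot.hand_in(): hands the job in; it is judged then, once.
The state is a dict: "t": time; "q": joint angles; "joint_vel": joint speeds; "joint_torque": joint torques, N m; "eef_pos": TCP position; "tool_rot": TCP orientation; "contact_force": force on the tool from outside, world axes, zero at the start; "torque": the same for the moment, N m; "gripper_width": opening from 0.0 (shut) to 1.0 (fully open); "grasp_force": force on a finger pad.
Only numpy, scipy, OpenCV 4.12 (cv2) and the standard library are available. Lean on these libraries where they do the work, as an engineer would, in place of code of your own. Each camera call takes 0.05 s, during which the arm holds its last target. There are 200 camera calls.

## Working session

There is one attempt and no reset: what is moved stays moved. The work goes in short steps, Python scripts to look and compute and a tool call to move; the robot and the scene stay as the last step left them, time stands still between calls to the robot, and variables do not carry over. Pictures are saved under pics/ and viewed, at most 11 in all, crops included, and the job is handed in when it is done.

Besides the shell and the picture viewer there is one more tool, called after ">>>" as a command line: name --pt "numbers of a row" for each row, then --argument value for the rest. jog_arm: Moves the arm, as the interface text tells. Its arguments: {"type":"object","properties":{"deltas":{"type":"array"},"newtons":{"type":"number"}},"required":["deltas"]}

```bash
mkdir -p pics; ls; python3 - <<'E'
from station import bot
import cv2,numpy as np
o=bot.get_obs();print(o['t'],o['eef_pos'],o['tool_rot'],o['contact_force'],o['gripper_width'],bot.tip_reach)
for n in ['top','scene']:
    c=bot.read_camera(n);cv2.imwrite(f'pics/{n}0.png',c['img'][:,:,::-1]);np.savez(f'{n}0.npz',**c);print(n,c['K'].tolist(),c['eye'],c['attitude'])
E
```

```text
pics
0.0 [ 0.26500665 -0.62020709  0.25231138] [-8.79378573e-04  9.79682150e-01  2.00554350e-01 -2.52222707e-04] [ 0.05602335  0.56526225 -0.24001445] 1.0000945324452053 0.022
top [[378.692880842334, 0.0, 325.3672460475477], [0.0, 378.692880842334, 199.12362025289207], [0.0, 0.0, 1.0]] [0.41620594 0.01852619 1.07466631] [-0.04946355  0.71204878 -0.69951562  0.03489685]
scene [[520.2494514603513, 0.0, 315.3720632982521], [0.0, 520.2494514603513, 196.16171242489722], [0.0, 0.0, 1.0]] [-0.32693313 -0.96295592  1.18339367] [-0.38825887  0.84346741 -0.34181068  0.14485591]
```

View pics/top0.png

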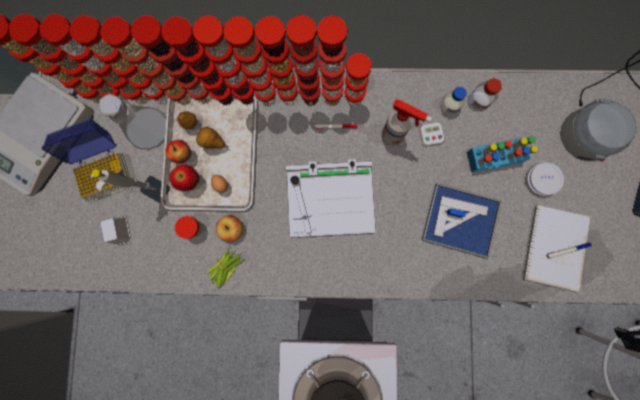

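View pics/scene0.png

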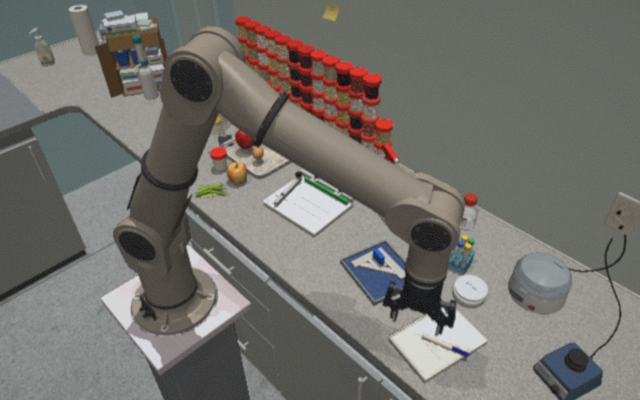

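The top view shows the guide at about (330,200), swing fence on its left leaning in, green facing at row about 172; the tray is at (462,220) with the blue grip at (456,213). I'll take an enlarged crop of both.

```bash
cat > h.py <<'E'
import numpy as np,cv2
from scipy.spatial.transform import Rotation as R
def rot(c): return R.from_quat(np.roll(c['attitude'],-1)).as_matrix()
def px2w(c,uv,z):
    uv=np.atleast_2d(uv).astype(float)
    d=np.c_[uv,np.ones(len(uv))]@np.linalg.inv(c['K']).T@rot(c).T
    return c['eye']+d*((z-c['eye'][2])/d[:,2])[:,None]
def w2px(c,p):
    q=(np.atleast_2d(p)-c['eye'])@rot(c)@c['K'].T
    return q[:,:2]/q[:,2:]
E
python3 - <<'E'
from h import *
c=dict(np.load('top0.npz'));im=c['img'][:,:,::-1]
a=cv2.resize(im[150:250,280:385],None,fx=5,fy=5,interpolation=cv2.INTER_CUBIC)[:, :]
b=cv2.resize(im[180:260,420:505],None,fx=5,fy=5,interpolation=cv2.INTER_CUBIC)
cv2.imwrite('pics/ga.png',a);
out=np.zeros((600,800,3),np.uint8)
k=3.9
a=cv2.resize(a,None,fx=.8,fy=.8);b=cv2.resize(b,None,fx=.8,fy=.8)
out[:a.shape[0],:a.shape[1]]=a;out[:b.shape[0],440:440+b.shape[1]]=b
cv2.imwrite('pics/crop0.png',out)
hsv=cv2.cvtColor(im.copy(),cv2.COLOR_BGR2HSV)
m=cv2.inRange(hsv,(100,90,30),(130,255,255));m[:180]=0;m[260:]=0;m[:,:415]=0;m[:,510:]=0
cs,_=cv2.findContours(m,0,2);k=max(cs,key=cv2.contourArea);r=cv2.minAreaRect(k);print('tray',r)
print(px2w(c,cv2.boxPoints(r),.012).round(4),px2w(c,r[0],.012))
m=cv2.inRange(hsv,(50,90,60),(80,255,255));m[:150]=0;m[190:]=0;m[:,:290]=0;m[:,390:]=0
cs,_=cv2.findContours(m,0,2);k=max(cs,key=cv2.contourArea);r=cv2.minAreaRect(k);print('green',r);print(px2w(c,cv2.boxPoints(r),.036).round(4))
m=cv2.inRange(hsv,(100,150,120),(130,255,255));m[:205]=0;m[225:]=0;m[:,:445]=0;m[:,470:]=0
k=max(cv2.findContours(m,0,2)[0],key=cv2.contourArea);r=cv2.minAreaRect(k);print('grip',r,px2w(c,r[0],.053),px2w(c,cv2.boxPoints(r),.053))
E
```

```text
tray ((461.91180419921875, 220.35293579101562), (62.57419204711914, 55.05558776855469), 14.03624439239502)
[[ 0.4352 -0.2368  0.012 ]
 [ 0.5859 -0.2762  0.012 ]
 [ 0.5456 -0.4444  0.012 ]
 [ 0.3967 -0.4027  0.012 ]] [[ 0.49019201 -0.34021044  0.012     ]]
green ((332.4261474609375, 172.67076110839844), (3.383671283721924, 31.06321144104004), 86.8201675415039)
[[ 0.6168  0.0664  0.036 ]
 [ 0.623  -0.0199  0.036 ]
 [ 0.6135 -0.0205  0.036 ]
 [ 0.6073  0.0657  0.036 ]]
grip ((457.38238525390625, 212.4706268310547), (15.037208557128906, 4.6081767082214355), 14.03624439239502) [[ 0.5083331  -0.31478341  0.053     ]] [[ 0.50685978 -0.29378616  0.053     ]
 [ 0.51898774 -0.29701696  0.053     ]
 [ 0.50980561 -0.33576917  0.053     ]
 [ 0.49771291 -0.33249242  0.053     ]]
```

View pics/crop0.png

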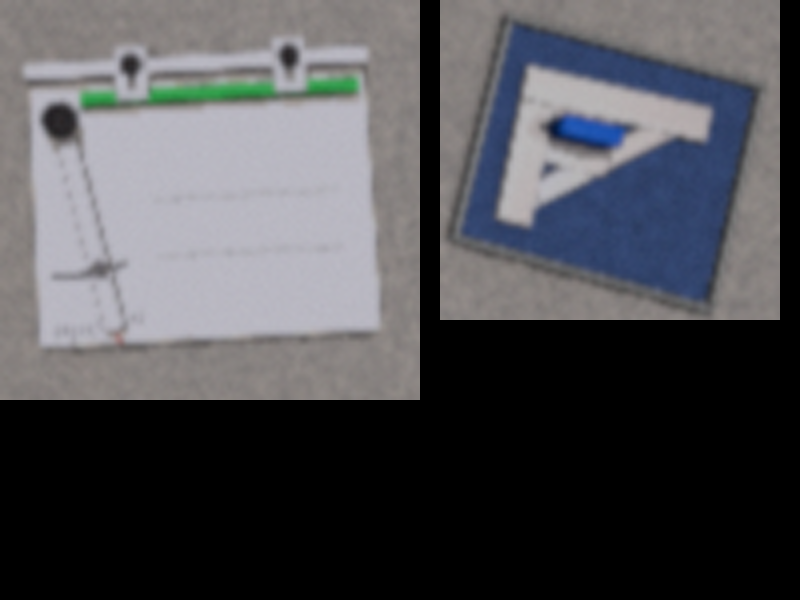

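>>> jog_arm --pt "0.0243 0.0305 -0.008 0 0 0.0923 1" --pt "0.0243 0.0305 -0.008 0 0 0.0923 1" --pt "0.0243 0.0305 -0.008 0 0 0.0923 1" --pt "0.0243 0.0305 -0.008 0 0 0.0923 1" --pt "0.0243 0.0305 -0.008 0 0 0.0923 1" --pt "0.0243 0.0305 -0.008 0 0 0.0923 1" --pt "0.0243 0.0305 -0.008 0 0 0.0923 1" --pt "0.0243 0.0305 -0.008 0 0 0.0923 1" --pt "0.0243 0.0305 -0.008 0 0 0.0923 1" --pt "0.0243 0.0305 -0.008 0 0 0.0923 1"

```text
t: 1.1
eef_pos: [0.5088, -0.3144, 0.1727]
tool_rot: [-0.0, 0.787, 0.617, -0.0]
contact_force: [-0.0, -0.2, 0.4]
gripper_width: 0.999
grasp_force: 0.0
```

```bash
python3 - <<'E'
from station import bot
from h import *
o=bot.get_obs();print(o['t'],o['eef_pos'],o['q'].round(2) if hasattr(o['q'],'round') else o['q'],o['tool_rot'])
c=bot.read_camera('wrist');np.savez('w1.npz',**c);im=c['img'][:,:,::-1];cv2.imwrite('pics/w1.png',im);print(c['K'][0,0],c['eye'],c['attitude'])
hsv=cv2.cvtColor(im.copy(),cv2.COLOR_BGR2HSV)
print(w2px(c,[[.508,-.315,.053]]),px2w(c,[[0,0],[639,0],[639,399],[0,399]],.0))
E
```

```text
1.1 [ 0.50875489 -0.31435258  0.17273454] [ 0.66  0.45 -0.28  1.8   0.16  0.9   0.07] [-2.32407186e-04  7.86805079e-01  6.17201509e-01 -1.06320326e-04]
328.98365450749026 [ 0.52774499 -0.23768893  0.29261774] [ 0.15439424  0.98071221 -0.11833631 -0.0190394 ]
[[315.27459665 204.15482765]] [[ 0.30455299 -0.11035648  0.        ]
 [ 0.78895791 -0.22914817  0.        ]
 [ 0.81120881 -0.6523612   0.        ]
 [ 0.09113699 -0.47662746  0.        ]]
```

View pics/w1.png

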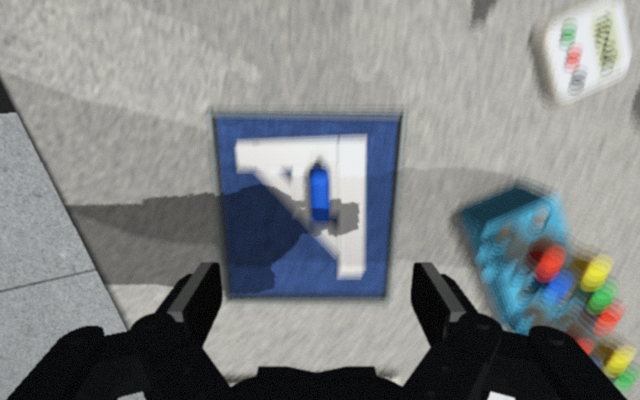

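The wrist view shows the tray at centre (310,205) with the grip at (319,193), corner of the square top right at (366,135), slight blur. Measuring grip and square edges.

```bash
python3 - <<'E'
from station import bot
from h import *
c=bot.read_camera('wrist');im=c['img'][:,:,::-1].copy()
hsv=cv2.cvtColor(im,cv2.COLOR_BGR2HSV)
def big(m): return max(cv2.findContours(m,0,2)[0],key=cv2.contourArea)
m=cv2.inRange(hsv,(100,170,110),(130,255,255));m[:150]=0;m[235:]=0;m[:,:290]=0;m[:,345:]=0
k=big(m);r=cv2.minAreaRect(k);b=px2w(c,cv2.boxPoints(r),.053);print('grip',r,px2w(c,r[0],.053),b.round(4).tolist())
m=cv2.inRange(hsv,(0,0,80),(179,60,255));m[:120]=0;m[290:]=0;m[:,:225]=0;m[:,385:]=0
k=big(m);r=cv2.minAreaRect(k);b=px2w(c,cv2.boxPoints(r),.017);print('sq',r,b.round(4).tolist(), [np.hypot(*(b[i]-b[i-1])[:2]).round(4) for i in range(4)])
m=cv2.inRange(hsv,(95,70,0),(130,255,255));m=cv2.morphologyEx(m,cv2.MORPH_CLOSE,np.ones((25,25)));m[:,:200]=0;m[:,415:]=0;m[310:]=0
k=big(m);r=cv2.minAreaRect(k);print('tray',px2w(c,r[0],.01),px2w(c,cv2.boxPoints(r),.01).round(4).tolist())
E
```

```text
grip ((314.0, 211.5), (45.0, 18.0), 90.0) [[ 0.51065636 -0.3117414   0.053     ]] [[0.5081, -0.2927, 0.053], [0.5213, -0.2958, 0.053], [0.5133, -0.3316, 0.053], [0.4995, -0.3284, 0.053]]
sq ((296.0, 221.5), (135.0, 130.0), 90.0) [[0.4513, -0.2586, 0.017], [0.5576, -0.2831, 0.017], [0.5336, -0.4108, 0.017], [0.4123, -0.3828, 0.017]] [np.float64(0.1302), np.float64(0.109), np.float64(0.1299), np.float64(0.1245)]
tray [[ 0.48873679 -0.33244338  0.01      ]] [[0.3711, -0.4014, 0.01], [0.434, -0.234, 0.01], [0.5878, -0.2744, 0.01], [0.5545, -0.4507, 0.01]]
```

>>> jog_arm --pt "0.0004 0.0005 -0.035 0 0 0 1" --pt "0.0003 0.0004 -0.035 0 0 0 1" --pt "0 0 -0.033 0 0 0 1" --pt "0 0 -0.0257 0 0 0 1" --pt "0 0 0 0 0 0 1" --pt "0 0 0 0 0 0 0.0" --pt "0 0 0 0 0 0 0.0" --pt "0 0 0 0 0 0 0.0" --pt "0 0 0 0 0 0 0.0" --pt "0 0 0 0 0 0 0.0" --newtons 80

```text
t: 2.2
eef_pos: [0.5096, -0.3152, 0.0458]
tool_rot: [0.001, 0.788, 0.616, 0.0]
contact_force: [-0.6, -0.1, -0.4]
gripper_width: 0.171
grasp_force: 78.0
```

>>> jog_arm --pt "0 0 0.02 0 0 0 0" --pt "0 0 0.035 0 0 0 0" --pt "0 0 0.04 0 0 0 0" --pt "0.003 0.04 0.025 0 0 0.052 0" --pt "0.004 0.048 0 0 0 0.052 0" --pt "0.004 0.048 0 0 0 0.052 0" --pt "0.004 0.048 0 0 0 0.052 0" --pt "0.003 0.048 0 0 0 0.052 0" --pt "0.002 0.043 0 0 0 0.052 0" --pt "0 0 0 0 0 0 0"

```text
t: 3.2
eef_pos: [0.529, -0.0319, 0.1652]
tool_rot: [-0.001, 0.678, 0.735, 0.002]
contact_force: [0.8, -1.4, -2.0]
gripper_width: 0.179
grasp_force: 78.0
```

>>> jog_arm --pt "0 0 0 0 0 0 0" --pt "0 0 0 0 0 0 0"

```text
t: 3.4
eef_pos: [0.5286, -0.0413, 0.1644]
tool_rot: [0.0, 0.683, 0.73, -0.001]
contact_force: [0.3, -0.8, -2.1]
gripper_width: 0.177
grasp_force: 78.0
```

```bash
python3 - <<'E'
from station import bot
from h import *
o=bot.get_obs();print(o['t'],o['eef_pos'],o['tool_rot'],o['contact_force'],o['torque'])
c=bot.read_camera('wrist');np.savez('w2.npz',**c);im=c['img'][:,:,::-1].copy();cv2.imwrite('pics/w2.png',im);print(c['eye'],c['attitude'])
c=bot.read_camera('top');np.savez('t2.npz',**c)
E
```

```text
3.4 [ 0.52860773 -0.04134825  0.16443941] [ 1.10017753e-04  6.83391045e-01  7.30052306e-01 -5.46045353e-04] [ 0.28094281 -0.79867874 -2.12768735] [-0.00188061  0.00724215 -0.01684593]
[0.52366031 0.03757447 0.28426765] [0.15593559 0.98721478 0.03269275 0.00471823]
```

View pics/w2.png

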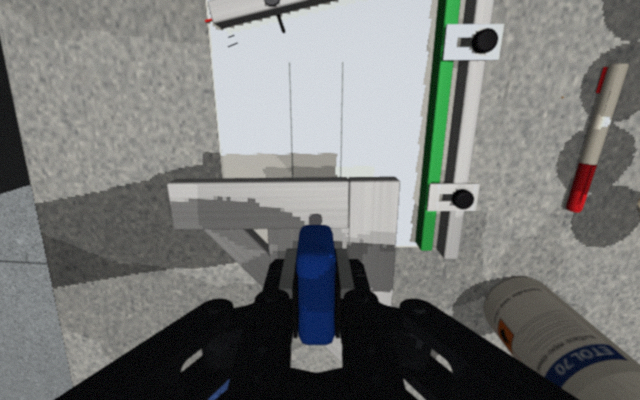

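The view shows the held square (short-leg outer edge at row ~180, corner ~(398,180)), green facing front along columns ~420–440, and the swing bar's free end at the top (210–340, 0–25). Fitting lines to these.

```bash
cat >> h.py <<'E'
def fit(P):
    vx,vy,x,y=cv2.fitLine(np.float32(P),cv2.DIST_HUBER,0,.01,.01).ravel();return np.array([x,y]),np.array([vx,vy])
E
python3 - <<'E'
from h import *
c=dict(np.load('w2.npz'));im=c['img'].astype(float);g=im.mean(2)
rgb=im
gr=(im[:,:,1]-im[:,:,0]>50)&(im[:,:,1]-im[:,:,2]>40)
L=[];Rr=[]
for r in range(5,245,3):
    k=np.where(gr[r,400:480])[0]
    if len(k)>4: L.append((400+k[0]-.5,r));Rr.append((400+k[-1]+.5,r))
for nm,P,z in(('front bottom',L,.018),('front bottom z22',L,.020),('back top',Rr,.036)):
    W=px2w(c,P,z)[:,:2];p,d=fit(W);d*=np.sign(d[1]);print(nm,len(P),'yaw',np.degrees(np.arctan2(-d[0],d[1])).round(2),'x at y=0',(p+d*(-p[1]/d[1]))[0].round(4),'resid',np.std((W-p)@[d[1],-d[0]]).round(5))
# board end y edges
# square short leg edge: bright->dark going up
E=[]
for u in list(range(180,340,4))+list(range(356,394,3)):
    col=cv2.GaussianBlur(g,(3,3),0)[170:195,u];dd=np.diff(col);i=np.argmax(dd);
    E.append((u,170+i+.5))
W=px2w(c,E,.1356)[:,:2];p,d=fit(W);d*=np.sign(d[0]);print('sq edge yaw',np.degrees(np.arctan2(d[1],d[0])).round(2),'y at x=.5286',(p+d*((.5286-p[0])/d[0]))[1].round(4),np.std((W-p)@[d[1],-d[0]]).round(5))
# right edge (long leg outer): rows 185..280
E2=[]
for v in range(186,240,3):
    row=cv2.GaussianBlur(g,(3,3),0)[v,385:412];dd=np.diff(row);E2.append((385+np.argmax(abs(dd))+.5,v))
print(E[::8],E2[::4]);W2=px2w(c,E2,.1356)[:,:2];p2,d2=fit(W2);d2*=np.sign(d2[1]);print('long yaw',np.degrees(np.arctan2(-d2[0],d2[1])).round(2),'x at y=-.04',(p2+d2*((-.04-p2[1])/d2[1]))[0].round(4))
print('short-leg ends',px2w(c,[[169,183],[398.5,179]],.1356).round(4))
# tool yaw
print('toolyaw',2*np.degrees(np.arctan2(.73005,.68339))-90)
E
```

```text
front bottom 59 yaw 4.08 x at y=0 0.6184 resid 0.00025
front bottom z22 59 yaw 4.08 x at y=0 0.6177 resid 0.00025
back top 59 yaw 4.03 x at y=0 0.6218 resid 0.00023
sq edge yaw 4.43 y at x=.5286 -0.0005 0.00013
[(180, np.float64(182.5)), (212, np.float64(182.5)), (244, np.float64(181.5)), (276, np.float64(181.5)), (308, np.float64(181.5)), (356, np.float64(180.5)), (380, np.float64(180.5))] [(np.float64(400.5), 186), (np.float64(399.5), 198), (np.float64(398.5), 210), (np.float64(410.5), 222), (np.float64(410.5), 234)]
long yaw 22.32 x at y=-.04 0.5805
short-leg ends [[ 0.4576 -0.0061  0.1356]
 [ 0.5642  0.0029  0.1356]]
toolyaw 3.7814842778606703
```

```bash
python3 - <<'E'
from h import *
c=dict(np.load('top0.npz'));g=c['img'].astype(float).mean(2)
m=(g<70);m[:170]=0;m[192:]=0;m[:,:287]=0;m[:,302:]=0
ys,xs=np.where(m);print('knob px',xs.mean(),ys.mean(),len(xs));K=px2w(c,[[xs.mean(),ys.mean()]],.052)[0];print(K)
th=np.radians(4.07);ex=np.array([np.cos(th),np.sin(th)]);ey=np.array([-np.sin(th),np.cos(th)])
F=np.array([.6177,0]);  # facing point
print('pivot before facing',(F-K[:2])@ex)
corner=K[:2]+ex*((F-K[:2])@ex)-ey*.007
print('final corner',corner,'final grip',corner-ex*.040-ey*.042)
bar=px2w(c,np.array([[80,140],[125,325]])/4+[280,150],.038)[:,:2];d=bar[0]-bar[1];print('bar ang',np.degrees(np.arctan2(*d[::-1]))-4.07, 'ex,ey',ex,ey)
E
```

```text
knob px 294.6521739130435 180.02173913043478 46
[0.5900335  0.12600478 0.052     ]
pivot before facing 0.018653511573812835
final corner [0.6091368  0.12034637] final grip [0.57221863 0.07561328]
bar ang 10.97505602337485 ex,ey [0.99747808 0.07097518] [-0.07097518  0.99747808]
```

>>> jog_arm --pt "0.0116 0.0237 -0.01 0 0 -0.002 0" --pt "0.0116 0.0237 -0.015 0 0 -0.003 0" --pt "0.0116 0.0238 -0.02 0 0 0 0" --pt "0 0 -0.025 0 0 0 0" --pt "0 0 -0.02 0 0 0 0" --pt "0 0 -0.009 0 0 0 0" --pt "0 0 0 0 0 0 0" --pt "0 0 0 0 0 0 0"

```text
t: 4.3
eef_pos: [0.5643, 0.0307, 0.0662]
tool_rot: [0.0, 0.685, 0.729, 0.0]
contact_force: [0.2, 0.5, -2.1]
gripper_width: 0.175
grasp_force: 78.1
```

```bash
python3 - <<'E'
from station import bot
from h import *
c=bot.read_camera('wrist');np.savez('w3.npz',**c);im=c['img'][:,:,::-1].copy();cv2.imwrite('pics/w3.png',im)
o=bot.get_obs();print(o['t'],o['eef_pos'],o['tool_rot'],o['contact_force'])
E
```

```text
4.35 [0.56455686 0.03096857 0.0666479 ] [6.09954682e-04 6.84842176e-01 7.28690900e-01 6.27204591e-04] [-0.22602374  0.17549077 -1.21842435]
```

View pics/w3.png

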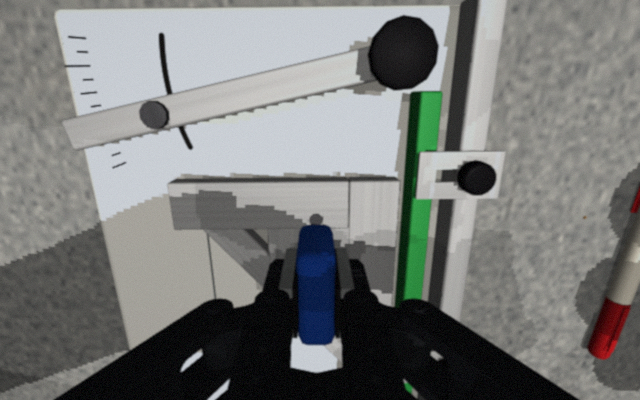

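The wrist view shows the square just short of the green facing (corner (398,180), facing front at columns ~400–412), the swing bar leaning from the knob (403,52) to the free end (72,135). Measuring the remaining distances.

```bash
python3 - <<'E'
from h import *
c=dict(np.load('w3.npz'));im=c['img'].astype(float);g=cv2.GaussianBlur(im.mean(2),(3,3),0)
gr=(im[:,:,1]-im[:,:,0]>50)&(im[:,:,1]-im[:,:,2]>40)
L=[]
for r in list(range(97,148,2))+list(range(204,295,2)):
    k=np.where(gr[r,385:460])[0]
    if len(k)>3: L.append((385+k[0]-.5,r))
for z in(.018,.036):
    W=px2w(c,L,z)[:,:2];p,d=fit(W);d*=np.sign(d[1]);print('facing',z,'yaw',np.degrees(np.arctan2(-d[0],d[1])).round(2),'x at y=0.06',(p+d*((.06-p[1])/d[1]))[0].round(4),np.std((W-p)@[d[1],-d[0]]).round(5))
zt=.0278+.010
E=[(u,170+np.argmax(np.diff(g[170:192,u]))+.5) for u in list(range(212,340,3))+list(range(356,394,3))]
W=px2w(c,E,zt)[:,:2];p,d=fit(W);print('sq yaw',np.degrees(np.arctan2(d[1],d[0])).round(2),np.std((W-p)@[d[1],-d[0]]).round(5))
print('corner',px2w(c,[[398.5,180]],zt),'left end',px2w(c,[[169,183]],zt),'knob',px2w(c,[[403.5,52]],.056))
# bar working face top edge: lower edge of bar
B=px2w(c,[[78,148],[360,82]],.038)[:,:2];d=B[1]-B[0];print('bar ang',np.degrees(np.arctan2(d[1],d[0])),B)
E
```

```text
facing 0.018 yaw 4.13 x at y=0.06 0.6138 0.00017
facing 0.036 yaw 4.13 x at y=0.06 0.6083 0.00015
sq yaw 4.25 0.00014
corner [[0.60011203 0.07439581 0.0378    ]] left end [[0.49369862 0.06638695 0.0378    ]] knob [[0.59030982 0.12628443 0.056     ]]
bar ang 16.068979131823053 [[0.45419888 0.0802747 ]
 [0.57784857 0.11589184]]
```

>>> jog_arm --pt "0 0 -0.005 0 0 0 0" --pt "0.003 0.0002 -0.0025 0 0 0 0" --pt "0.003 0.0002 0 0 0 0 0" --pt "0.003 0.0002 0 0 0 0 0" --pt "0 0 0 0 0 0 0" --pt "0 0 0 0 0 0 0" --pt "0 0 0 0 0 0 0"

```text
t: 5.05
eef_pos: [0.5704, 0.0318, 0.0575]
tool_rot: [-0.001, 0.685, 0.729, -0.002]
contact_force: [-5.5, 0.1, 0.1]
gripper_width: 0.172
grasp_force: 78.7
```

>>> jog_arm --pt "0 0 0.001 0 0 0 0" --pt "0 0 0 0 0 0 0" --pt "0 0 0 0 0 0 0" --pt "0 0 0 0 0 0 0"

```text
t: 5.45
eef_pos: [0.5705, 0.0317, 0.0582]
tool_rot: [-0.001, 0.685, 0.729, -0.002]
contact_force: [-5.5, 0.4, -2.5]
gripper_width: 0.174
grasp_force: 78.3
```

```bash
python3 - <<'E'
from station import bot
from h import *
o=bot.get_obs();print(o['t'],o['eef_pos'],o['tool_rot'],o['contact_force'],o['torque'])
c=bot.read_camera('wrist');np.savez('w4.npz',**c);im=c['img'][:,:,::-1].copy();cv2.imwrite('pics/w4.png',cv2.resize(im[60:320,300:500],None,fx=2.3,fy=2.3,interpolation=cv2.INTER_CUBIC))
E
```

```text
5.45 [0.57045838 0.03169501 0.05823967] [-0.00148146  0.68454917  0.72896242 -0.00200767] [-5.49597055  0.411788   -2.47990455] [ 0.00940731  1.41774822 -0.0578885 ]
```

View pics/w4.png

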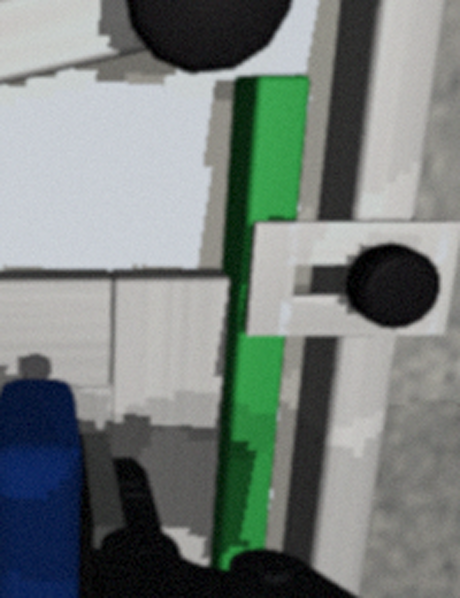

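Contact with the facing is confirmed and flush (crop: square edge meets green at x≈225, no gap). Easing off and sliding along it.

>>> jog_arm --pt "-0.0015 0 0 0 0 0 0" --pt "-0.0003 0.004 0 0 0 0 0" --pt "-0.0003 0.004 0 0 0 0 0" --pt "-0.0003 0.004 0 0 0 0 0" --pt "-0.0003 0.004 0 0 0 0 0" --pt "-0.0002 0.004 0 0 0 0 0" --pt "-0.0003 0.004 0 0 0 0 0" --pt "0 0 0 0 0 0 0" --pt "0 0 0 0 0 0 0"

```text
t: 6.4
eef_pos: [0.5686, 0.0562, 0.0589]
tool_rot: [-0.001, 0.684, 0.729, -0.001]
contact_force: [-5.9, -0.4, -2.2]
gripper_width: 0.173
grasp_force: 78.3
```

>>> jog_arm --pt "-0.001 0.003 0 0 0 0 0" --pt "-0.0002 0.003 0 0 0 0 0" --pt "-0.0002 0.003 0 0 0 0 0" --pt "-0.0002 0.003 0 0 0 0 0" --pt "0 0 0 0 0 0 0" --pt "0 0 0 0 0 0 0"

```text
t: 7.0
eef_pos: [0.5677, 0.067, 0.059]
tool_rot: [0.0, 0.685, 0.729, -0.001]
contact_force: [-3.3, -3.4, -1.9]
gripper_width: 0.173
grasp_force: 78.4
```

>>> jog_arm --pt "-0.0001 0.002 0 0 0 0 0" --pt "-0.0002 0.002 0 0 0 0 0" --pt "-0.0001 0.002 0 0 0 0 0" --pt "0 0 0 0 0 0 0" --pt "0 0 0 0 0 0 0"

```text
t: 7.5
eef_pos: [0.5672, 0.0728, 0.059]
tool_rot: [0.0, 0.685, 0.729, -0.001]
contact_force: [-3.4, -3.5, -2.0]
gripper_width: 0.174
grasp_force: 78.4
```

>>> jog_arm --pt "-0.0001 0.0015 0 0 0 0 0" --pt "-0.0001 0.0015 0 0 0 0 0" --pt "0 0 0 0 0 0 0" --pt "0 0 0 0 0 0 0"

```text
t: 7.9
eef_pos: [0.5671, 0.0758, 0.059]
tool_rot: [0.0, 0.685, 0.729, -0.001]
contact_force: [-4.2, -4.5, -1.3]
gripper_width: 0.17
grasp_force: 78.3
```

>>> jog_arm --pt "0 0.001 0 0 0 0 0" --pt "0 0.001 0 0 0 0 0" --pt "0 0 0 0 0 0 0" --pt "0 0 0 0 0 0 0"

```text
t: 8.3
eef_pos: [0.567, 0.077, 0.059]
tool_rot: [0.001, 0.685, 0.729, -0.001]
contact_force: [-3.5, -5.6, -2.6]
gripper_width: 0.171
grasp_force: 78.4
```

```bash
python3 - <<'E'
from station import bot
from h import *
o=bot.get_obs();print(o['t'],o['eef_pos'],o['tool_rot'],o['contact_force'],o['torque'])
c=bot.read_camera('wrist');np.savez('w5.npz',**c);im=c['img'][:,:,::-1].copy();cv2.imwrite('pics/w5.png',cv2.resize(im[90:340,60:450],(780,500),interpolation=cv2.INTER_CUBIC))
E
```

```text
8.3 [0.56699109 0.07698941 0.05896041] [ 5.53141506e-04  6.84870343e-01  7.28663249e-01 -1.47553506e-03] [-3.53766826 -5.64227229 -2.56128314] [-1.2345405   0.84335785  0.07063177]
```

View pics/w5.png

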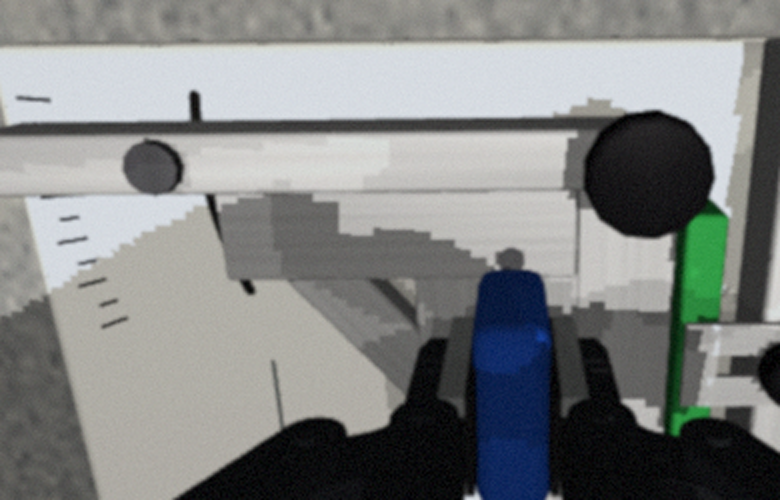

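The crop shows the bar resting along the short leg (edge from (225,193) to (585,187)), and the green facing flush. Checking the bar's angle numerically.

```bash
cat > ang.py <<'E'
from h import *
def ang(c):
    g=cv2.GaussianBlur(c['img'].astype(float).mean(2),(3,3),0);im=c['img'].astype(float)
    # far top edge of bar: dark side -> bright top
    E=[(u,146+np.argmax(np.diff(g[146:170,u]))+.5) for u in list(range(65,120,3))+list(range(170,340,3))]
    W=px2w(c,E,.038)[:,:2];p,d=fit(W);d*=np.sign(d[0]);a=np.degrees(np.arctan2(d[1],d[0]))
    gr=(im[:,:,1]-im[:,:,0]>40)&(im[:,:,1]-im[:,:,2]>30);L=[]
    for r in list(range(205,250,2)):
        k=np.where(gr[r,390:440])[0]
        if len(k)>3:L.append((390+k[0]-.5,r))
    V=px2w(c,L,.03)[:,:2];q,e=fit(V);e*=np.sign(e[1])
    print('bar',a.round(2),np.std((W-p)@[d[1],-d[0]]).round(5),'facing',np.degrees(np.arctan2(-e[0],e[1])).round(2),'(earlier 4.13)','rad',np.radians(a-4.1).round(4))
if __name__=='__main__': ang(dict(np.load('w5.npz')))
E
python3 ang.py
```

```text
bar 4.14 0.00012 facing 4.96 (earlier 4.13) rad 0.0007
```

>>> jog_arm --pt "0.0006 0.0006 0 0 0 0 0" --pt "0 0 0 0 0 0 0" --pt "0 0 0 0 0 0 0" --pt "0 0 0 0 0 0 0" --pt "0 0 0 0 0 0 0" --pt "0 0 0 0 0 0 0" --pt "0 0 0 0 0 0 0" --pt "0 0 0 0 0 0 0" --pt "0 0 0 0 0 0 0" --pt "0 0 0 0 0 0 0"

```text
t: 9.35
eef_pos: [0.5671, 0.0771, 0.0589]
tool_rot: [0.0, 0.685, 0.729, -0.002]
contact_force: [-5.4, -6.3, -0.7]
gripper_width: 0.173
grasp_force: 78.6
```

>>> jog_arm --pt "0 0 0 0 0 0 0" --pt "0 0 0 0 0 0 0" --pt "0 0 0 0 0 0 0" --pt "0 0 0 0 0 0 0" --pt "0 0 0 0 0 0 0" --pt "0 0 0 0 0 0 0" --pt "0 0 0 0 0 0 0" --pt "0 0 0 0 0 0 0" --pt "0 0 0 0 0 0 0" --pt "0 0 0 0 0 0 0"

```text
t: 10.35
eef_pos: [0.5671, 0.0771, 0.0589]
tool_rot: [0.0, 0.685, 0.729, -0.002]
contact_force: [-4.4, -5.7, -0.6]
gripper_width: 0.175
grasp_force: 78.6
```

```bash
python3 - <<'E'
from station import bot
from ang import *
o=bot.get_obs();print(o['t'],o['eef_pos'],o['tool_rot'],o['contact_force'],o['torque'])
c=bot.read_camera('wrist');np.savez('w6.npz',**c);ang(c)
g=cv2.GaussianBlur(c['img'].astype(float).mean(2),(3,3),0)
# square/bar boundary & square inner edge of short leg (long visible line row ~ 90+275/2=228)
E=[(u,222+np.argmin(np.diff(g[222:235,u]))+.5) for u in range(180,255,3)]
W=px2w(c,E,.03)[:,:2];p,d=fit(W);d*=np.sign(d[0]);print('sq inner',np.degrees(np.arctan2(d[1],d[0])),np.std((W-p)@[d[1],-d[0]]))
E
```

```text
10.35 [0.56709709 0.07710425 0.05886402] [ 4.10598484e-04  6.85005065e-01  7.28535048e-01 -2.13920382e-03] [-4.42023263 -5.72198595 -0.55067547] [-1.50462754  1.19749743 -0.01707667]
bar 4.08 0.00012 facing 5.19 (earlier 4.13) rad -0.0003
sq inner 2.8776844 0.0010268387020131529
```

>>> jog_arm --pt "0 0 0 0 0 0 0" --pt "0 0 0 0 0 0 0" --pt "0 0 0 0 0 0 0" --pt "0 0 0 0 0 0 0" --pt "0 0 0 0 0 0 0" --pt "0 0 0 0 0 0 0" --pt "0 0 0 0 0 0 0" --pt "0 0 0 0 0 0 0" --pt "0 0 0 0 0 0 0" --pt "0 0 0 0 0 0 0"

```text
t: 11.4
eef_pos: [0.5671, 0.0771, 0.0589]
tool_rot: [0.0, 0.685, 0.729, -0.002]
contact_force: [-5.8, -7.3, 0.3]
gripper_width: 0.172
grasp_force: 78.6
```

>>> jog_arm --pt "-0.0005 -0.003 0 0 0 0 0" --pt "-0.001 -0.004 0 0 0 0 0" --pt "-0.003 -0.006 0 0 0 0 0" --pt "-0.006 -0.01 0 0 0 0 0" --pt "-0.006 -0.012 0 0 0 0 0" --pt "0 0 0 0 0 0 0" --pt "0 0 0.02 0 0 0 0" --pt "0 0 0.04 0 0 0 0" --pt "0 0 0.02 0 0 0 0" --pt "0 0 0 0 0 0 0"

```text
t: 12.4
eef_pos: [0.5538, 0.045, 0.1423]
tool_rot: [0.002, 0.685, 0.729, 0.003]
contact_force: [0.7, 0.8, -2.2]
gripper_width: 0.174
grasp_force: 78.6
```

```bash
python3 - <<'E'
from station import bot
from h import *
o=bot.get_obs();print(o['t'],o['eef_pos'],o['tool_rot'],o['contact_force'])
c=bot.read_camera('wrist');np.savez('w7.npz',**c);cv2.imwrite('pics/w7.png',c['img'][:,:,::-1])
E
```

```text
12.4 [0.55378098 0.04502321 0.14226835] [0.00215311 0.68459821 0.72891278 0.00261008] [ 0.66062836  0.76139574 -2.21798893]
```

View pics/w7.png

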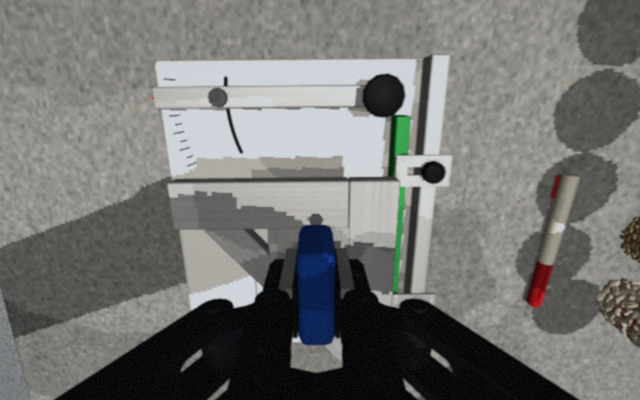

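The view shows the square clear and the swing bar (rows ~87–108) looking square to the facing; measure it.

```bash
python3 - <<'E'
from h import *
c=dict(np.load('w7.npz'));g=cv2.GaussianBlur(c['img'].astype(float).mean(2),(3,3),0);im=c['img'].astype(float)
us=list(range(165,205,2))+list(range(235,355,2))
for nm,a,b,s in(('upper',80,96,1),('lower',98,116,1)):
  for s in(1,-1):
    E=[(u,a+np.argmax(s*np.diff(g[a:b,u]))+.5) for u in us]
    W=px2w(c,E,.038)[:,:2];p,d=fit(W);d*=np.sign(d[0]);print(nm,s,np.degrees(np.arctan2(d[1],d[0])).round(2),np.std((W-p)@[d[1],-d[0]]).round(5))
E=[(u,52+np.argmax(np.diff(g[52:70,u]))+.5) for u in range(170,400,3)]
W=px2w(c,E,.018)[:,:2];p,d=fit(W);d*=np.sign(d[0]);print('board end',np.degrees(np.arctan2(d[1],d[0])).round(2),np.std((W-p)@[d[1],-d[0]]).round(5))
E
```

```text
upper 1 4.24 0.00126
upper -1 4.29 0.00014
lower 1 3.96 0.00053
lower -1 4.07 0.0011
board end 4.15 0.0002
```

>>> jog_arm --pt "-0.004 -0.03 0 0 0 -0.034 0" --pt "-0.005 -0.042 0 0 0 -0.034 0" --pt "-0.005 -0.042 0 0 0 -0.034 0" --pt "-0.005 -0.042 0 0 0 -0.034 0" --pt "-0.005 -0.042 0 0 0 -0.034 0" --pt "-0.005 -0.042 0 0 0 -0.034 0" --pt "-0.005 -0.042 0 0 0 -0.034 0" --pt "-0.005 -0.042 0 0 0 -0.034 0" --pt "-0.005 -0.036 0 0 0 -0.034 0" --pt "0 0 0 0 0 0 0"

```text
t: 13.45
eef_pos: [0.504, -0.3223, 0.1369]
tool_rot: [-0.0, 0.791, 0.612, -0.002]
contact_force: [-0.7, -0.3, -2.7]
gripper_width: 0.169
grasp_force: 78.5
```

>>> jog_arm --pt "0 0 -0.02 0 0 0 0" --pt "0 0 -0.02 0 0 0 0" --pt "0 0 0 0 0 0 0" --pt "0 0 0 0 0 0 0"

```text
t: 13.85
eef_pos: [0.5068, -0.3146, 0.098]
tool_rot: [-0.001, 0.787, 0.616, -0.0]
contact_force: [-0.8, 0.1, -0.7]
gripper_width: 0.169
grasp_force: 78.3
```

```bash
python3 - <<'E'
from station import bot
from h import *
o=bot.get_obs();print(o['t'],o['eef_pos'],o['tool_rot'],o['contact_force'])
c=bot.read_camera('wrist');cv2.imwrite('pics/w8.png',c['img'][:,:,::-1])
E
```

```text
13.85 [ 0.50679866 -0.31464636  0.09800993] [-1.19534376e-03  7.87392917e-01  6.16450132e-01 -4.46378417e-04] [-0.76694221  0.14689587 -0.73413072]
```

View pics/w8.png

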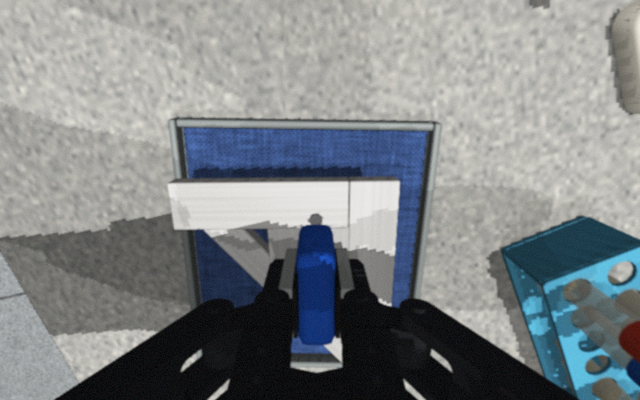

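The square is above its tray, aligned with it (edges parallel, rim at rows ~125, columns 178–435). Lowering.

>>> jog_arm --pt "0.0028 -0.0005 -0.02 0 0 0 0" --pt "0 0 -0.02 0 0 0 0" --pt "0 0 -0.008 0 0 0 0" --pt "0 0 -0.003 0 0 0 0" --pt "0 0 0 0 0 0 0" --pt "0 0 0 0 0 0 0"

```text
t: 14.5
eef_pos: [0.5109, -0.3162, 0.0491]
tool_rot: [0.001, 0.788, 0.616, 0.0]
contact_force: [0.2, 0.1, -2.1]
gripper_width: 0.175
grasp_force: 78.5
```

>>> jog_arm --pt "-0.001 0.0005 -0.0015 0 0 0 0" --pt "0 0 -0.0015 0 0 0 0" --pt "0 0 -0.001 0 0 0 0" --pt "0 0 0 0 0 0 0"

```text
t: 14.9
eef_pos: [0.5094, -0.3156, 0.0457]
tool_rot: [0.0, 0.788, 0.616, -0.0]
contact_force: [-3.3, 2.6, 11.2]
gripper_width: 0.173
grasp_force: 80.5
```

>>> jog_arm --pt "0 0 0.001 0 0 0 0" --pt "0 0 0 0 0 0 0.5" --pt "0 0 0 0 0 0 1" --pt "0 0 0 0 0 0 1" --pt "0 0 0 0 0 0 1" --pt "0 0 0.03 0 0 0 1" --pt "0 0 0.04 0 0 0 1" --pt "0 0 0.04 0 0 0 1" --pt "0 0 0.03 0 0 0 1" --pt "0 0 0 0 0 0 1"

```text
t: 15.9
eef_pos: [0.5119, -0.3166, 0.19]
tool_rot: [0.004, 0.788, 0.616, 0.002]
contact_force: [-0.1, -0.5, 0.2]
gripper_width: 0.997
grasp_force: 0.0
```

```bash
python3 - <<'E'
from station import bot
from h import *
o=bot.get_obs();print(o['t'],o['eef_pos'],o['contact_force'],o['gripper_width'])
c=bot.read_camera('wrist');t=bot.read_camera('top')['img']
im=np.vstack([c['img'],np.zeros((10,640,3),np.uint8)]);im=cv2.resize(im,(480,300))
b=cv2.resize(t[145:255,275:515],None,fx=2,fy=2);o=np.zeros((540,480,3),np.uint8);o[:300]=im;o[310:530]=b
cv2.imwrite('pics/f.png',o[:,:,::-1])
E
```

```text
15.9 [ 0.51185932 -0.31664805  0.19000917] [-0.14876967 -0.47406178  0.15134007] 0.9966296212131863
```

View pics/f.png

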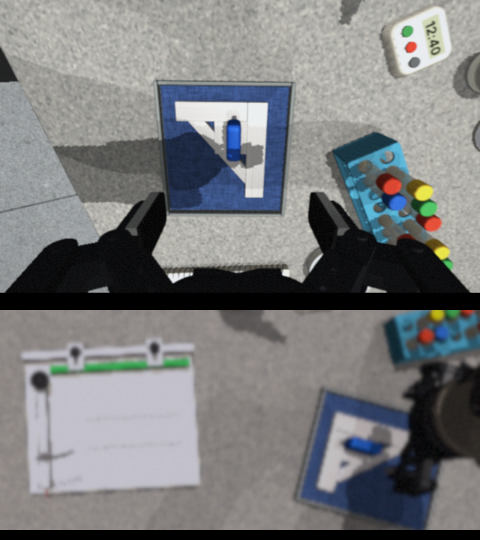

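The square lies back in its tray as before (grip at (233,138)), released, and the swing fence is square.

```bash
python3 -c "
from station import bot
print(bot.hand_in())"
```

```text
the job is handed in; nothing more can be done
None
```

The set square pushed the swing fence square (measured within about 0.2° of a right angle), was held lightly against both fences for about 3 s, and is back flat in its tray and released; the job was handed in at about 16 s, but no verdict came back.

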